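# Open the battery charging cabinet by its paddle latch

### The arm

A 6-joint arm with a two-finger parallel gripper is mounted at the origin on the work surface. World frame = base frame: x ahead of the robot, y to its left, z up, the work surface at z = 0. Lengths are in mm, angles in rad, forces in N, time in s.
With the tool pointing down it reaches from about 275 to 825 mm from the base axis. Payload 4.9 kg.
Tool frame: the origin (TCP) lies at the very end of the fingers, on their centre line; the grasp point (between the pads) lies 19 mm behind it; z points along the fingers, y is the line along which they close (so a half turn about z gives the same grasp; the last joint's range is limited). The gripper opens to 85 mm and grips with 20 to 120 N. Pads are 22 mm wide; open, the fingers measure 114 mm over their backs; the gripper's body (76 mm by 85 mm) begins 54 mm behind the grasp point. The pads swing forward as they close: fully open they stand 13 mm farther back than shut.
Start: joints at [-1.421, 0.326, -0.193, 1.052, 0, 1.437], TCP at [154.015, -528.013, 231.281] pointing down, gripper open.
Joint ranges: [-2.65, 2.65], [-0.97, 1.79], [-1.3, 1.35], [-1.93, 2.1], [-1.47, 1.37], [-3.14, 3.14]. Speed limits (rad/s): [2.57, 2.57, 3.14, 3.14, 3.14, 3.14].

### API

Orientations are given as [roll, pitch, yaw] about the fixed x, y, z axes, in that order (R = Rz(yaw) Ry(pitch) Rx(roll)).
In Python, from bench import bot, solve_ik, imaging gives the robot as it stands. Calls block until the motion is done:
- bot.move_ptp(position, orientation): joint-space move of the TCP to a pose.
- bot.movel(position, rot=None, max_speed=150, threshold=None): straight line of the TCP; rot=None keeps the orientation; max_speed is the mean speed in mm/s. With threshold (N) it stops when the force on the tool has changed by that much, and returns True; else False.
- bot.move_j(angles): joint-space move.
- bot.grip(opening, effort=None): opening from 0.0 (shut) to 1.0 (fully open); effort is the grip in N (None keeps the last); returns when the fingers have stopped.
- bot.dwell(seconds).
- solve_ik(position, orientation): joint angles nearest the present ones, or None.
- bot.get_state(): the state.
- imaging.capture(name): name is "scene" or "top" or "wrist"; returns the picture (400x640x3 uint8, blue, green, red); there is no depth.
- imaging.camera_model(name): a dict with "K" (3x3 intrinsics, pixels), "position" and "rotation" of the camera in the world. Camera axes: x right, y up, looking along -z (the intrinsics and any distortion apply to the point x, -y, -z); pixel columns grow to the right and rows downward; lengths in mm; the calibration is good to about 2 mm. A picture is of the moment at which its call begins: read the wrist's pose just before it. camera_model takes no time and is no camera call; for the wrist camera it gives the pose at the moment of the call.
A pose or a line that the arm cannot do raises bot.IKError and nothing moves.
- bot.sign_off(): hands the job in; it is judged then, once.
The state is a dict: "t": time; "qpos": joint angles; "joint_velocities": joint speeds; "effort": joint torques, N m; "tcp_pos": TCP position; "orientation": TCP orientation; "contact_force": force on the tool from outside, world axes, zero at the start; "wrist_torque": the same for the moment, N m; "opening": opening from 0.0 (shut) to 1.0 (fully open); "gripper_force": force on a finger pad.
Only numpy, scipy, OpenCV 4.12 (cv2) and the standard library are available. Lean on these libraries where they do the work, as an engineer would, in place of code of your own. Each camera call takes 0.05 s, during which the arm holds its last target. There are 200 camera calls.

### The job

Open the battery charging cabinet: its red paddle draws back a spring bolt hidden behind the blue door, through a worn linkage with an unknown amount of free play. Lift the paddle until you feel the bolt come right back onto its stop, without forcing it, and keep it lifted while you draw the door ajar, never tugging at the door while the bolt still holds. Then let the paddle spring down again and swing the door wide open to about a right angle, leaving everything else on the bench and on the cabinet as it is.

Things in the scene. Friction and masses are not known exactly. Their poses are not given: they have to be found in the camera images.
- cabinet: battery charging cabinet, light grey steel, fixed to the bench: 200 deep (its x), 280 wide (its y), 235 mm high (its z). Origin at the centre of its underside. Its open front, 100 mm along -x from the origin, is covered by the blue door, whose outer face lies 118 mm along -x
- door (a joint): opening angle of the blue door in rad: 0 shut, growing as it swings out from the cabinet's front (anticlockwise seen from above), up to 1.9. Its hinge is stiff enough to stay where it is left; about 1 N at the paddle swings it once unlatched
- door_hinge (a point): on the door's upright hinge axis at the height of its top edge, 231 mm above the bench; turns with the door. z up, y along the door from hinge to free edge (275 mm away), -x straight out of the outer face. The panel is 222 mm high and runs from x = -6 mm (outer face) to +18 mm (inner face), its top edge at z = 0
- paddle_grip (a point): centre of the red paddle's grip bar: 16 mm thick, 44 mm long along the door's y, with rounded ends to pinch. It edges a blade 36 mm wide, 9 mm thick, that slopes 0.20 rad down from level at rest. The point lies 53 mm in front of the panel, 193 mm above the bench, 215 mm along the door from the hinge. Free space beside, below and above it; cabinet top 42 mm higher. z up at rest
- paddle_pivot (a point): on the paddle's level pivot, parallel to the door's y, 59 mm behind and 12 mm above paddle_grip at rest. Lifting swings the bar up about it on a 60 mm radius; let the hand turn with it, as a pinched bar that must turn slides down in the fingers. Lift at the bar: 2 to 15 mm of unseen free play (2 to 3 N; differs each run), then 11 to 12 mm drawing the bolt (4 to 7 N)
- keeper: steel keeper inside the cabinet, hanging 18 mm down from its top, 10 mm behind the front edge, out of sight behind the shut door; origin at the middle of its lower edge. The bolt stands 4.5 mm up behind it and holds the door (1 mm of play) until drawn back almost to its stop. It must not be pulled against with more than 25 N
- latch_case: steel case on the door's inner face behind the paddle, 50 wide, 36 mm deep, 130 to 208 mm above the bench, 190 to 240 mm along the door; origin at the middle of its lower edge. Its floor is the bolt's rubbery stop: from there the paddle resists by 3 N more per mm of lift. 9 to 12 N of lift at the bar means bolt fully back; over 16 N (20 N on the stop) is too much
- car: half-built toy car, plywood chassis 170 x 100 mm with a black battery box and three wheels; origin at the centre of its underside. Leave alone
- wheel: loose black toy wheel with yellow hub, 40 mm across, 16 mm high, lying flat; origin at the centre of its underside. Leave alone
- screwdriver: clear-handled screwdriver, 160 mm long, lying along its x axis; origin under its middle. Leave alone
- ply_sheet: cut-out plywood sheet, 210 x 160 mm, 4 mm thick, lying flat; origin at the centre of its underside. Leave alone
- parts_tray: grey divided parts tray, 140 x 100 x 35 mm; origin at the centre of its underside. Leave alone
- gear: orange toy gear, 38 mm across, 10 mm high, lying flat; origin at the centre of its underside. Leave alone
- battery_holder: black battery holder, 62 x 34 x 22 mm, lying loose on top of the cabinet towards its back and hinge side; origin at the centre of its underside. Leave alone

How it is judged:
By the outcome, as a careful person would: the job done as asked, in the order asked, and still so for the second after the job is handed in, with the robot touching nothing.
It also fails if it takes over 72 s, if anything falls off the work surface, if the arm or the gripper's body presses on something with over 40 N, if the wrist force passes 120 N, or if a joint passes its speed limit or range.

## Working session

There is one attempt and no reset: what is moved stays moved. The work goes in short steps, each a Python script; the robot and the scene stay as the last script left them, time stands still between calls to the robot, and variables do not carry over. Pictures are saved under pics/ and viewed, at most 10 in all, crops included, and the job is handed in when it is done.

```bash
ls; mkdir -p pics; python3 - <<'E'
from bench import bot, imaging
import cv2,numpy as np
for n in("scene","top"):
    im=imaging.capture(n); cv2.imwrite(f"pics/{n}0.png",im)
    m=imaging.camera_model(n); print(n,{k:(np.round(v,3).tolist() if not isinstance(v,(str,)) else v) for k,v in m.items()})
s=bot.get_state();print(s)
E
```

```text
pics
scene {'K': [[512.796, 0.0, 323.595], [0.0, 512.796, 193.698], [0.0, 0.0, 1.0]], 'position': [1174.775, -364.694, 1218.287], 'rotation': [0.597, -0.004, 1.111]}
top {'K': [[518.715, 0.0, 313.245], [0.0, 518.715, 209.247], [0.0, 0.0, 1.0]], 'position': [464.143, -41.455, 1615.809], 'rotation': [0.05, 0.015, -1.568]}
{'t': 0.1, 'qpos': array([-1.42119375e+00,  3.26826171e-01, -1.93497972e-01,  1.05202870e+00,
        1.05093300e-05,  1.43660919e+00]), 'joint_velocities': array([-0.0012144 , -0.0011679 ,  0.00254119,  0.00146877,  0.00023437,
       -0.00072574]), 'effort': array([ 7.49133851e-04, -4.44239867e+01,  2.63037586e+01,  7.89872487e-03,
       -1.71322117e-04, -8.02040120e-06]), 'tcp_pos': array([ 153.93777734, -527.45868643,  230.59854732]), 'orientation': array([-3.14005154e+00, -2.18652388e-04,  2.83789537e-01]), 'contact_force': array([-0.32947779, -0.94669889,  0.75334586]), 'wrist_torque': array([ 0.00168201,  0.00169534, -0.00573073]), 'gripper_force': 0.0, 'opening': 0.9997186450625157}
```

View pics/scene0.png

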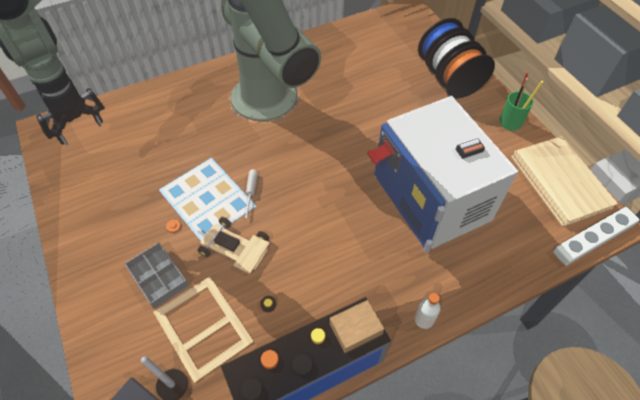

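View pics/top0.png

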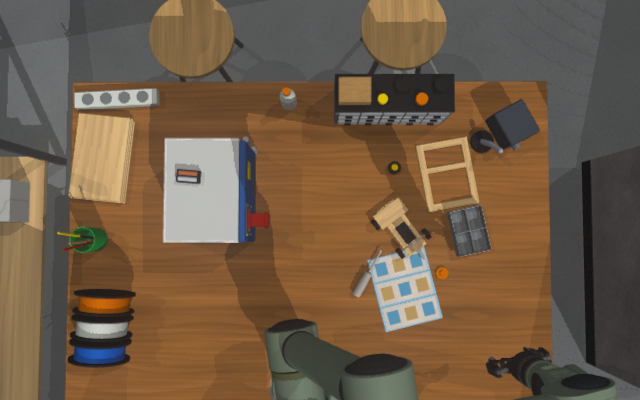

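The cabinet is at the left of the top view: its white top spans about (164..240, 138..242), the blue door faces right (world -y), and the red paddle is at (259,220), near the robot. The hinge is at the far (+x) end. The opening arc reaches column ~357 and looks clear.

```bash
cat > h.py <<'E'
from bench import bot, solve_ik, imaging
import cv2, numpy as np
from scipy.spatial.transform import Rotation as R
def ray(n,px,m=None):
    m=m or imaging.camera_model(n)
    r=np.array(m["rotation"]); Rm=r if r.shape==(3,3) else R.from_euler("xyz",r).as_matrix()
    p=np.linalg.inv(m["K"])@np.array([px[0],px[1],1.]); d=Rm@np.array([p[0],-p[1],-p[2]])
    return np.array(m["position"]),d/np.linalg.norm(d)
def onz(n,px,z,m=None):
    o,d=ray(n,px,m); return o+d*(z-o[2])/d[2]
def tri(rs):
    A=sum(np.eye(3)-np.outer(d,d) for o,d in rs); b=sum((np.eye(3)-np.outer(d,d))@o for o,d in rs)
    return np.linalg.solve(A,b)
def big(mask):
    c,_=cv2.findContours(mask.astype(np.uint8),cv2.RETR_EXTERNAL,cv2.CHAIN_APPROX_NONE); return max(c,key=cv2.contourArea)
def red(im):
    h=cv2.cvtColor(im,cv2.COLOR_BGR2HSV); return ((h[...,0]<6)|(h[...,0]>172))&(h[...,1]>150)&(h[...,2]>60)
E
python3 - <<'E'
from h import *
for n,seed in(("top",(200,215)),("scene",(430,150))):
    im=cv2.imread(f"pics/{n}0.png"); 
    h=cv2.cvtColor(im,cv2.COLOR_BGR2HSV)
    m=(h[...,1]<30)&(h[...,2]>(195 if n=="scene" else 185))
    print(n,h[seed[1],seed[0]])
    l=cv2.connectedComponents(m.astype(np.uint8))[1]; m=l==l[seed[1],seed[0]]
    c=cv2.convexHull(big(m)); q=cv2.approxPolyN(c,4,ensure_convex=True).reshape(-1,2)
    W=np.array([onz(n,p,235) for p in q]); print(q.tolist(),W.round(1).tolist())
    print("sides",np.linalg.norm(W-np.roll(W,-1,0),axis=1).round(1),"c",W.mean(0).round(1))
    c=big(red(im)); print("red",cv2.boundingRect(c),cv2.minAreaRect(c), c.reshape(-1,2).mean(0))
    for p in cv2.boxPoints(cv2.minAreaRect(c)): print(p,onz(n,p,201).round(1))
E
```

```text
top [ 45   5 190]
[[237, 139], [237, 242], [164, 241], [164, 139]] [[721.5, 185.6, 235.0], [445.0, 182.9, 235.0], [447.1, 378.2, 235.0], [721.6, 382.9, 235.0]]
sides [276.5 195.4 274.5 197.3] c [583.8 282.4 235. ]
red (248, 212, 21, 17) ((258.0, 220.0), (16.0, 20.0), 90.0) [257.56521739 219.82608696]
[248. 212.] [526.6 159.  201. ]
[268. 212.] [526.7 104.2 201. ]
[268. 228.] [482.9 103.9 201. ]
[248. 228.] [482.8 158.6 201. ]
scene [ 60   2 228]
[[518, 171], [448, 202], [386, 120], [452, 95]] [[724.4, 382.4, 235.0], [724.5, 181.5, 235.0], [443.3, 181.1, 235.0], [443.5, 384.7, 235.0]]
sides [200.9 281.2 203.6 280.9] c [583.9 282.4 235. ]
red (368, 142, 25, 21) ((379.8076477050781, 151.96153259277344), (13.590154647827148, 21.91065788269043), 56.3099365234375) [379.94827586 152.37931034]
[366.92303 152.38461] [492.  100.8 201. ]
[385.1538  140.23077] [477.6 162.7 201. ]
[392.69226 151.53845] [518.5 161.  201. ]
[374.4615  163.69229] [532.  100.2 201. ]
```

```bash
cat >> h.py <<'E'
YAW=np.pi/2+0.003
H=np.array([721.4,170.4,231.])
RR=np.hypot(59,12); A0=np.arctan2(12,59); S=-1
def axes(th):
    c=R.from_euler("z",YAW+th).as_matrix(); return c[:,1],-c[:,0]   # e (along door), n (outwards)
Z=np.array([0,0,1.])
def bar(th,ph):
    e,n=axes(th); return np.r_[H[:2],205.]+215*e+RR*(np.cos(ph-A0)*n+np.sin(ph-A0)*Z)
def rpy(tz,ty):
    return R.from_matrix(np.c_[np.cross(ty,tz),ty,tz]).as_euler("xyz")
def grasp(th,ph,t0=0.5,back=0,off=np.zeros(3)):
    e,n=axes(th); t=t0-ph; tz=-n*np.sin(t)-Z*np.cos(t)
    return bar(th,ph)+off+(19-back)*tz, rpy(tz,S*e)
E
python3 - <<'E'
import h
from h import *
for s in(1,-1):
  h.S=s
  for t0 in(0.1,.3,.5,.8):
    print(s,t0,[None if (q:=solve_ik(*h.grasp(th,ph,t0)))is None else q.round(2).tolist() for th,ph in((0,0),(0,.45),(.4,.45),(.4,0))])
h.S=-1
p,o=h.grasp(0,0,0.3,back=150); print(p,o); print(solve_ik(p,o))
E
```

```text
1 0.1 [[0.02, 0.31, -0.38, 0.88, 0.1, -1.56], [0.26, 0.38, -0.25, 1.04, -0.34, -1.3], [0.09, 0.29, -0.37, 0.8, -0.33, -1.9], [-0.12, 0.4, -0.25, 0.98, 0.09, -2.1]]
1 0.3 [[-0.09, 0.32, -0.4, 0.88, 0.3, -1.67], [0.16, 0.32, -0.29, 0.98, -0.15, -1.42], [-0.0, 0.31, -0.31, 0.89, -0.14, -1.98], [-0.21, 0.47, -0.16, 1.11, 0.24, -2.2]]
1 0.5 [[-0.2, 0.36, -0.41, 0.92, 0.49, -1.8], [0.05, 0.29, -0.33, 0.95, 0.05, -1.53], [-0.1, 0.36, -0.23, 1.01, 0.04, -2.07], [-0.28, 0.57, -0.06, 1.27, 0.38, -2.31]]
1 0.8 [[-0.33, 0.48, -0.39, 1.03, 0.75, -2.03], [-0.12, 0.3, -0.37, 0.95, 0.35, -1.7], [-0.22, 0.48, -0.1, 1.21, 0.28, -2.23], [-0.36, 0.76, 0.1, 1.53, 0.55, -2.51]]
-1 0.1 [[0.02, 0.31, -0.38, 0.88, 0.1, 1.59], [0.26, 0.38, -0.25, 1.04, -0.34, 1.84], [0.09, 0.29, -0.37, 0.8, -0.33, 1.24], [-0.12, 0.4, -0.25, 0.98, 0.09, 1.04]]
-1 0.3 [[-0.09, 0.32, -0.4, 0.88, 0.3, 1.47], [0.16, 0.32, -0.29, 0.98, -0.15, 1.73], [-0.0, 0.31, -0.31, 0.89, -0.14, 1.16], [-0.21, 0.47, -0.16, 1.11, 0.24, 0.94]]
-1 0.5 [[-0.2, 0.36, -0.41, 0.92, 0.49, 1.34], [0.05, 0.29, -0.33, 0.95, 0.05, 1.61], [-0.1, 0.36, -0.23, 1.01, 0.04, 1.07], [-0.28, 0.57, -0.06, 1.27, 0.38, 0.83]]
-1 0.8 [[-0.33, 0.48, -0.39, 1.03, 0.75, 1.12], [-0.12, 0.3, -0.37, 0.95, 0.35, 1.44], [-0.22, 0.48, -0.1, 1.21, 0.28, 0.91], [-0.36, 0.76, 0.1, 1.53, 0.55, 0.63]]
[506.6941065   72.0422936  318.14908008] [ 3.14159265 -0.3         1.57379633]
[-0.18045868  0.21969823 -0.14912083  1.25835009  0.29481304  1.37896504]
```

```bash
python3 - <<'E'
from h import *
p,o=grasp(0,0,0.5,back=110); bot.move_ptp(p,o); bot.dwell(0.3)
s=bot.get_state(); print(s["t"],s["tcp_pos"]-p,s["contact_force"])
m=imaging.camera_model("wrist"); im=imaging.capture("wrist"); cv2.imwrite("pics/w1.png",im)
np.save("w1.npy",m,allow_pickle=True); print(m["K"],m["position"],m["rotation"],m.keys())
c=big(red(im)); print(cv2.minAreaRect(c),cv2.boundingRect(c))
E
```

```text
2.8333 [ 0.02942049 -0.3209135  -0.03472924] [-0.6733456   0.15628466  0.29940794]
[[309.7392761    0.         319.84286479]
 [  0.         309.7392761  193.16998638]
 [  0.           0.           1.        ]] [506.23673981  55.81375452 429.35134318] [ 0.23931788 -0.00065327  0.002863  ] dict_keys(['K', 'position', 'rotation'])
((318.4999694824219, 168.99996948242188), (60.99999237060547, 75.99998474121094), -0.0) (288, 131, 62, 77)
```

View pics/w1.png

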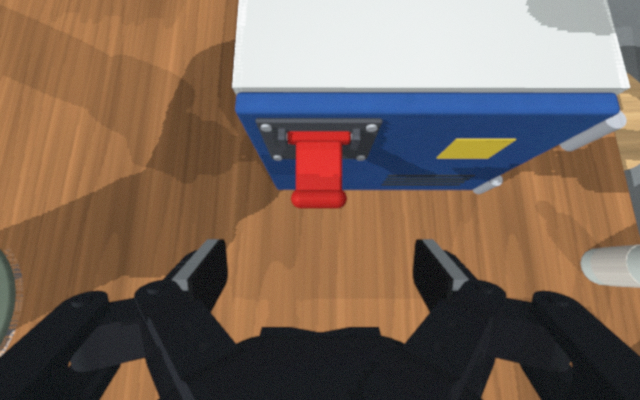

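The wrist view shows the bar at (292..347, 190..208), between the open fingers. I'll measure its ends and the door's top edge from this view.

```bash
python3 - <<'E'
from h import *
m=np.load("w1.npy",allow_pickle=True).item(); im=cv2.imread("pics/w1.png"); r=red(im)
rows=[(y,np.flatnonzero(r[y]).min(),np.flatnonzero(r[y]).max()) for y in range(188,209,2)]; print(rows)
y,a,b=max(rows,key=lambda k:k[2]-k[1])
for px in((a,199),(b+1,199),((a+b+1)/2,199),((a+b+1)/2,208)): print(onz("wrist",px,193,m).round(1))
print("pred",bar(0,0).round(1))
for px in((237,94),(618,94),(237,113),(618,113)): print(px,onz("wrist",px,231,m).round(1))
E
```

```text
Traceback (most recent call last):
ValueError: zero-size array to reduction operation minimum which has no identity
```

```bash
python3 - <<'E'
from h import *
m=np.load("w1.npy",allow_pickle=True).item(); im=cv2.imread("pics/w1.png"); r=red(im)
rows=[(y,np.flatnonzero(r[y]).min(),np.flatnonzero(r[y]).max()) for y in range(188,208,2) if r[y].any()]; print([tuple(map(int,k)) for k in rows])
y,a,b=max(rows,key=lambda k:k[2]-k[1])
for px in((a,199),(b+1,199),((a+b+1)/2,199),((a+b+1)/2,208)): print(onz("wrist",px,193,m).round(1))
print("pred",bar(0,0).round(1))
for px in((237,94),(618,94),(237,113),(618,113)): print(px,onz("wrist",px,231,m).round(1))
E
```

```text
[(188, 296, 341), (190, 295, 341), (192, 293, 343), (194, 292, 344), (196, 291, 345), (198, 291, 345), (200, 291, 345), (202, 292, 344), (204, 293, 343), (206, 295, 341)]
[483.7 108.7 193. ]
[526.7 108.9 193. ]
[505.2 108.8 193. ]
[505.2 101.6 193. ]
pred [506.6 110.8 193. ]
(237, 94) [446.8 177.  231. ]
(618, 94) [719.4 177.9 231. ]
(237, 113) [447.8 162.1 231. ]
(618, 113) [716.  162.9 231. ]
```

```bash
sed -i 's/^H=.*/H=np.array([720.4,169.4,231.])/' h.py
cat >> h.py <<'E'
def force(n=4):
    f=[]
    for _ in range(n): bot.dwell(0.03); f.append(bot.get_state()["contact_force"])
    return np.mean(f,0)
BK=-4
def parts(F,th,ph):   # lift, outward, along-door components felt on the tool
    e,n=axes(th); tan=-np.sin(ph-A0)*n+np.cos(ph-A0)*Z; rad=np.cos(ph-A0)*n+np.sin(ph-A0)*Z
    return -F@tan, F@rad, F@e
E
python3 - <<'E'
from h import *
bot.grip(0.85)
bot.movel(*grasp(0,0,back=30),max_speed=150); 
print(bot.movel(*grasp(0,0,back=BK),max_speed=60,threshold=6))
F0=force(8); np.save("F0.npy",F0)
bot.grip(0,effort=45); F=force()
s=bot.get_state(); print(s["t"],s["opening"],s["gripper_force"],F0.round(2),parts(F-F0,0,0),s["wrist_torque"],s["tcp_pos"]-grasp(0,0,back=BK)[0])
cv2.imwrite("pics/w2.png",imaging.capture("wrist"))
E
```

```text
False
5.375 0.47701307874192145 44.791876673698425 [ 0.02 -0.11  0.33] (np.float64(-4.581972477107385), np.float64(2.4020795917545703), np.float64(1.2109350266155523)) [-0.53227131  0.29510918  0.24164478] [ 0.11985751 -0.21556128  0.24687023]
```

View pics/w2.png

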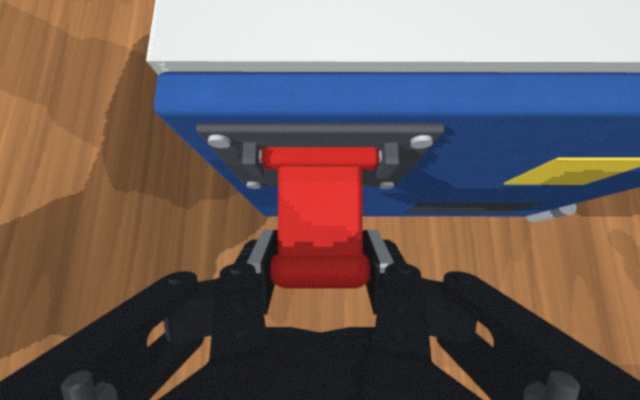

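Both pads are on the bar ends, at about (270,265) and (372,265). Closing pushed the bar slightly down onto its rest, and the lift will relieve that. Lifting in small steps with force feedback.

```bash
python3 - <<'E'
from h import *
import json
F0=np.load("F0.npy"); ph=0.;off=np.zeros(3); log=[]; e,n=axes(0); hit=0
while ph<0.5:
    ph+=(1.0 if not log or log[-1][1]<5.5 else 0.4)/RR
    bot.movel(*grasp(0,ph,back=BK,off=off),max_speed=20)
    f=parts(force(3)-F0,0,ph)
    off=off+0.08*(f[1]*n*(abs(f[1])>1.5)+f[2]*e*(abs(f[2])>1.5))
    log.append((ph*RR,*f))
    if f[0]>=10: break
st=bot.get_state()
json.dump([ph,off.tolist()],open("st.json","w"))
print(np.round(log,1).tolist()); print(st["t"],st["opening"],off,st["wrist_torque"],st["tcp_pos"]-grasp(0,ph,back=BK,off=off)[0])
E
```

```text
[[1.0, 0.9, 2.2, -0.0], [2.0, 2.1, 1.3, -1.3], [3.0, 2.1, 1.7, -0.8], [4.0, 2.2, 1.0, -1.1], [5.0, 2.6, 0.8, -0.7], [6.0, 2.3, 0.4, -1.3], [7.0, 2.3, 1.0, -1.1], [8.0, 4.0, 0.5, -2.4], [9.0, 4.1, 0.1, -1.3], [10.0, 4.6, 0.4, -0.4], [11.0, 4.7, 0.3, -0.2], [12.0, 5.1, 0.2, 0.4], [13.0, 4.7, 0.1, 0.3], [14.0, 5.1, 0.2, 1.0], [15.0, 5.0, 0.2, 0.6], [16.0, 5.8, -0.1, 1.4], [16.4, 5.9, 0.1, 1.6], [16.8, 6.0, -0.2, 0.7], [17.2, 5.9, -0.3, 0.9], [17.6, 6.2, -0.2, 0.9], [18.0, 6.3, -0.2, 1.3], [18.4, 6.5, 0.0, 0.6], [18.8, 6.1, 0.1, 0.6], [19.2, 6.1, -0.5, 0.6], [19.6, 6.5, 0.1, 0.3], [20.0, 7.7, -0.6, -0.4], [20.4, 9.6, -0.8, -0.2], [20.8, 10.7, -0.9, -1.1]]
15.225 0.47759729289402897 [ 0.06371719 -0.30761612  0.        ] [-0.51857576 -0.09923068 -0.08670537] [-0.05200229 -0.04593587 -0.17545679]
```

```bash
python3 - <<'E'
from h import *
import json
F0=np.load("F0.npy"); ph,off=json.load(open("st.json")); off=np.array(off); a=off@axes(0)[0]; b=off@axes(0)[1]; log=[]; th=0.
for d in [.005]*6+[.03]*11:
    th+=d; e,n=axes(th); off=a*e+b*n
    bot.movel(*grasp(th,ph,back=BK,off=off),max_speed=25 if d<.02 else 50)
    F=force(2)-F0; f=parts(F,th,ph); log.append((th,f[0],F@n,f[2],ph*RR))
    if -F@n>8 or f[0]>14: print("STOP"); break
    a+=0.08*f[2]*(abs(f[2])>1.5)
    if not 9.3<f[0]<11.8: ph+=np.clip((10.5-f[0])/5,-.4,.4)/RR
off=a*e+b*n
json.dump([ph,off.tolist(),th],open("st.json","w"))
print(np.round(log,2).tolist()); print(bot.get_state()["t"])
cv2.imwrite("pics/s2.png",imaging.capture("scene")[60:280,300:560])
E
```

```text
[[0.0, 11.69, -0.06, -0.77, 20.8], [0.01, 11.79, -0.24, -0.64, 20.8], [0.02, 12.12, 0.05, -0.79, 20.8], [0.02, 10.55, 0.38, -0.37, 20.48], [0.02, 10.8, -0.38, 0.07, 20.48], [0.03, 10.29, 0.38, 0.57, 20.48], [0.06, 10.18, 0.73, 0.31, 20.48], [0.09, 10.11, 1.12, 1.01, 20.48], [0.12, 10.11, 1.17, 1.48, 20.48], [0.15, 10.08, 0.96, 1.4, 20.48], [0.18, 9.78, 1.28, 1.88, 20.48], [0.21, 10.28, 0.89, 2.24, 20.48], [0.24, 10.89, 1.05, 2.07, 20.48], [0.27, 11.52, 0.19, 0.58, 20.48], [0.3, 10.8, 1.03, 0.54, 20.48], [0.33, 10.61, 0.89, 1.16, 20.48], [0.36, 10.37, 0.62, 0.21, 20.48]]
20.975
```

View pics/s2.png

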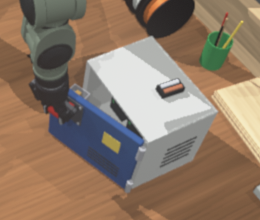

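Door ajar by 0.36 rad, with the bolt held back throughout. Now I lower the paddle, let go and move to the inner side of the free edge.

```bash
cat >> h.py <<'E'
def push(th,gap,z=200,y=258):   # tool down, fingers on the inner face near the free edge
    e,n=axes(th); p=H+y*e-(18+11+gap)*n; p[2]=z; return p,rpy(-Z,S*e)
E
python3 - <<'E'
from h import *
import json
F0=np.load("F0.npy"); ph,off,th=json.load(open("st.json")); off=np.array(off)
for k in np.linspace(ph,0.03,5)[1:]:
    bot.movel(*grasp(th,k,back=BK,off=off),max_speed=40)
print(parts(force(2)-F0,th,.03))
bot.grip(0.9); print(parts(force(2)-F0,th,0))
bot.movel(*grasp(th,0.03,back=90,off=off),max_speed=100)
bot.grip(0)
print([None if solve_ik(*push(t,0)) is None else solve_ik(*push(t,0)).round(2).tolist() for t in(.36,.8,1.2,1.57)])
p,o=push(th,25,z=330); q,_=grasp(th,0,back=90); q=q.copy(); 
bot.movel([*q[:2],330],o,max_speed=150)
bot.movel(p,o,max_speed=200)
s=bot.get_state(); print(s["t"],s["tcp_pos"],p)
cv2.imwrite("pics/w3.png",imaging.capture("wrist")); cv2.imwrite("pics/s3.png",imaging.capture("scene")[60:280,300:560])
E
```

```text
(np.float64(2.761284423155058), np.float64(1.2858833995102383), np.float64(3.3861908728440913))
(np.float64(1.2460471225086969), np.float64(-0.26011620951706477), np.float64(0.08117846665602796))
[[0.07, 0.22, -0.42, 0.93, 0.0, 1.27], [-0.13, 0.3, -0.32, 0.96, 0.0, 0.63], [-0.22, 0.45, -0.09, 1.03, -0.0, 0.14], [-0.23, 0.63, 0.21, 1.15, 0.0, -0.24]]
25.9833 [460.57699536 127.58707923 329.58878671] [460.03802786 128.27040647 330.        ]
```

View pics/w3.png

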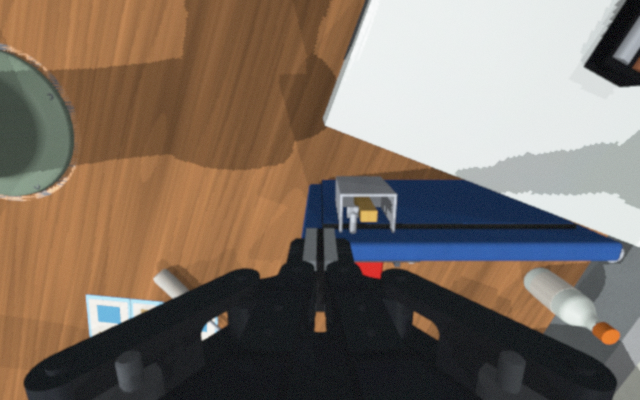

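The view shows the ajar door, the bolt case at (337..397, 178..232) and the shut fingertips at (320,235), above the strip beside the case. I'll descend with a guard and push.

```bash
python3 - <<'E'
from h import *
th=.36
p,o=push(th,25,z=200)
if bot.movel(p,o,max_speed=100,threshold=6): print("touch",bot.get_state()["tcp_pos"]); raise SystemExit
F0=force(3); log=[]
bot.movel(*push(th,8),max_speed=60)
for t in np.r_[np.linspace(.36,1.57,14)]:
    e,n=axes(t); bot.movel(*push(t,0),max_speed=70); F=force(1)-F0; log.append((t,F@n,F@e,F[2]))
    if np.linalg.norm(F)>12: print("STOP"); break
print(np.round(log,2).tolist(),bot.get_state()["t"])
cv2.imwrite("pics/t4.png",imaging.capture("top"))
E
```

```text
[[0.36, -0.5, 0.14, 0.36], [0.45, 0.09, 0.55, 0.1], [0.55, -0.36, 0.62, 1.77], [0.64, -0.39, 0.95, 0.28], [0.73, -0.32, 0.56, -0.49], [0.83, -0.89, 0.12, -0.29], [0.92, -0.27, 0.82, 0.27], [1.01, -0.17, -1.16, 0.93], [1.1, 0.11, -0.09, 0.27], [1.2, -0.05, -1.2, -0.29], [1.29, 0.23, -0.41, 0.73], [1.38, -0.01, 0.2, 0.11], [1.48, 0.65, 0.67, -0.02], [1.57, -0.16, 0.52, 1.12]] 35.1917
```

View pics/t4.png

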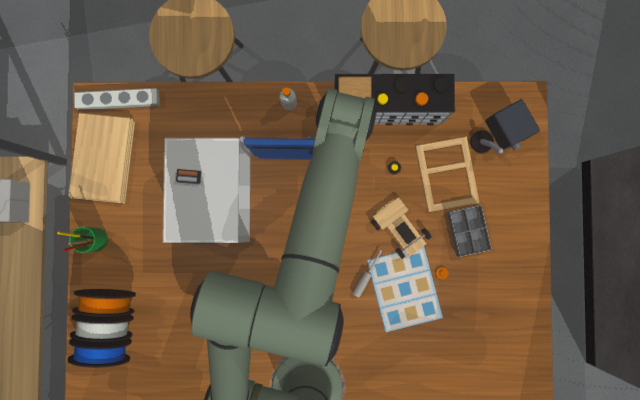

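The door now runs along the row from (245,140) to (318,140), close to a right angle. I'll back off and measure its angle.

```bash
python3 - <<'E'
from h import *
bot.movel(*push(1.57,40),max_speed=80); p,o=push(1.57,60,z=330); bot.movel(p,o,max_speed=150)
bot.movel([400,-200,330],o,max_speed=200); bot.dwell(.5)
im=imaging.capture("top"); cv2.imwrite("pics/t5.png",im[70:330,130:530])
h=cv2.cvtColor(im,cv2.COLOR_BGR2HSV); m=(abs(h[...,0].astype(int)-112)<12)&(h[...,1]>120); m[:,:235]=0; m[:120]=0; m[200:]=0;m[:,340:]=0
c=big(m); q=c.reshape(-1,2); xs=range(255,320,8)
top=[(x,q[q[:,0]==x,1].min()) for x in xs if (q[:,0]==x).any()]
W=np.array([onz("top",t,231) for t in top]); s=np.polyfit(W[:,1],W[:,0],1)[0]; print(cv2.boundingRect(c),top and [tuple(map(int,t)) for t in top],"slope dx/dy",s, W[0],W[-1],bot.get_state()["t"],bot.get_state()["contact_force"])
E
```

```text
(244, 139, 96, 20) [(255, 139), (263, 139), (271, 139), (279, 139), (287, 139), (295, 139), (303, 139), (311, 139), (319, 139)] slope dx/dy 0.0002546929676674519 [722.27002814 137.61468809 231.        ] [722.22608252 -34.92885117 231.        ] 38.9 [ 0.62321394  0.37370342 -0.03255574]
```

View pics/t5.png

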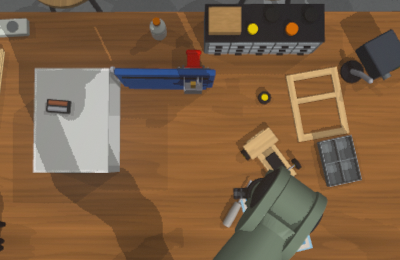

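The door runs along row 139 at 90°, within a degree. The paddle hangs on its outer side and the rest is untouched.

```bash
python3 -c "
from bench import bot; print(bot.sign_off())"
```

```text
the job is handed in; nothing more can be done
None
```

The job is handed in: I lifted the paddle until the bolt sat on its stop (about 11 N), drew the door ajar, let the paddle down, and swung the door to about 90°, with no other contact along the way and about 39 s used.

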